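# Catch the movement pots from the dispenser chute

## Task

Take the pan by its handle and hold it under the chute of the dispenser, pushing its front wall against the black paddle so that the gate lifts and all three round pots slide down into the pan. Then set the pan down upright, without dropping it, in the middle of the green mat with the three pots in it, and let go. Do not touch the pots with the fingers, let none fall on the bench, and leave the black loupe standing where it is.

Things in the scene. Friction and masses are not known exactly. Their poses are not given: they have to be found in the camera images.
- pan: Open rectangular aluminium catch pan with a straight black bar handle. Pan 160 mm long (its x), 140 mm wide (its y), 55 mm high outside, walls and floor 4 mm thick, about 0.2 kg. Origin: centre of its underside; z up. The handle sticks out of the middle of the -x wall, from x = -80 to x = -167 mm; the +x wall is the pan's front.
- pan_grip (a point): Where to grip the pan's handle, from above: at (-128, 0, 36) mm in the pan's frame. The handle is a flat bar 16 mm thick (pan's y) and 28 mm high (z = 22 to 50 mm), to be pinched across its 16 mm thickness.
- dispenser: Grey dispenser fixed to the bench; on top a steel chute, 68 mm wide inside, falls at 32 degrees towards its -x. Origin: on the bench right under the chute's lip; +x points from the lip into the dispenser, z up. The housing (120 mm wide) begins at x = 67 mm and is 262 mm tall at the rear (to x = 265 mm). Below the chute, ahead of the housing, is free room for the pan.
- chute_lip (a point): Middle of the chute's lower edge, over which the pots slide out: 120 mm above the bench (underside of the chute 115 mm). The pots fly off the lip towards the dispenser's -x and land up to about 100 mm ahead of it.
- paddle_face (a point): Centre of the front face of the black release paddle, an upright plate 90 mm wide and 55 mm high (15 to 70 mm above the bench) below the chute; at rest its face is 10 mm ahead of the lip (dispenser's x = -10 mm). Pushing the face towards the dispenser's +x with the pan's front wall raises the gate across the chute, 50 mm up from the lip.
- paddle (a joint): Travel of the release paddle in m: 0 at rest, 0.030 fully pushed in; it springs back (1 N at first, 3.4 N at the end). It raises the gate 1.1 times as far: a pot passes from about 0.020 on; while it is held there all the pots slide out within about 2 s.
- mat: Dark green bench mat, fixed, 240 mm (its x) by 200 mm (its y), 3 mm thick. Origin: centre of its underside, on the bench.
- pot1: Round dark grey plastic movement pot (a flat disc-shaped capsule with a steel disc on its top), 56 mm across, 20 mm thick, about 40 g; starts lying on the chute, lowest, against the gate. Origin: centre of its underside.
- pot2: Round dark grey plastic movement pot (a flat disc-shaped capsule with a steel disc on its top), 56 mm across, 20 mm thick, about 40 g; starts lying on the chute, middle. Origin: centre of its underside.
- pot3: Round dark grey plastic movement pot (a flat disc-shaped capsule with a steel disc on its top), 56 mm across, 20 mm thick, about 40 g; starts lying on the chute, uppermost. Origin: centre of its underside.
- loupe: Bystander: black eyeglass loupe, 34 mm across, 42 mm tall; origin at the centre of its underside.
Mind the look-alikes: they are no part of the job. What is shaped like the pot2 but red is not meant.

How it is judged:
On the way:
1. all three pots are in the pan while the fingers hold it under the chute (pan's centre within 140 mm of the lip, seen from above) (x of pot1 in the frame of pan between -0.077 and 0.077 m and y of pot1 in the frame of pan between -0.067 and 0.067 m and z of pot1 in the frame of pan between 0 and 0.07 m and x of pot2 in the frame of pan between -0.077 and 0.077 m and y of pot2 in the frame of pan between -0.067 and 0.067 m and z of pot2 in the frame of pan between 0 and 0.07 m and x of pot3 in the frame of pan between -0.077 and 0.077 m and y of pot3 in the frame of pan between -0.067 and 0.067 m and z of pot3 in the frame of pan between 0 and 0.07 m and horizontal distance between pan and chute_lip below 0.14 m and contact force between the fingers and pan above 0.5 N), for 0.2 s.
At the end, for the whole second after the job is handed in: The pan stands upright (within 0.08 rad) and at rest on the mat, its centre within 45 mm of the mat's centre, with all three pots lying still inside it (x of pot1 in the frame of pan between -0.077 and 0.077 m and y of pot1 in the frame of pan between -0.067 and 0.067 m and z of pot1 in the frame of pan between 0 and 0.07 m and x of pot2 in the frame of pan between -0.077 and 0.077 m and y of pot2 in the frame of pan between -0.067 and 0.067 m and z of pot2 in the frame of pan between 0 and 0.07 m and x of pot3 in the frame of pan between -0.077 and 0.077 m and y of pot3 in the frame of pan between -0.067 and 0.067 m and z of pot3 in the frame of pan between 0 and 0.07 m and horizontal distance between pan and mat below 0.045 m and height (world z) of pan below 0.01 m and angle between pan's own z axis and vertical below 0.08 rad and linear speed of pan below 0.02 m/s and linear speed of each of pot1, pot2, pot3 below 0.03 m/s); the robot touches nothing.
It fails at once if the gripper's fingers touch a pot (contact force between the fingers and pot1 above 0.3 N or contact force between the fingers and pot2 above 0.3 N or contact force between the fingers and pot3 above 0.3 N).
It fails at once if a pot falls on the bench, beside the pan ((height (world z) of pot1 below 0.04 m and (x of pot1 in the frame of pan above 0.1 m or x of pot1 in the frame of pan below -0.1 m or y of pot1 in the frame of pan above 0.09 m or y of pot1 in the frame of pan below -0.09 m)) or (height (world z) of pot2 below 0.04 m and (x of pot2 in the frame of pan above 0.1 m or x of pot2 in the frame of pan below -0.1 m or y of pot2 in the frame of pan above 0.09 m or y of pot2 in the frame of pan below -0.09 m)) or (height (world z) of pot3 below 0.04 m and (x of pot3 in the frame of pan above 0.1 m or x of pot3 in the frame of pan below -0.1 m or y of pot3 in the frame of pan above 0.09 m or y of pot3 in the frame of pan below -0.09 m))).
It fails at once if the pan is dropped (moves faster than 0.6 m/s while no finger touches it) (linear speed of pan above 0.6 m/s and contact force between the fingers and pan below 0.05 N).
It fails at once if the loupe is moved by more than 30 mm (distance of loupe from where it was at the start of the episode above 0.03 m).
It also fails if it takes over 59 s, if anything falls off the work surface, if the arm or the gripper's body presses on something with over 40 N, if the wrist force passes 120 N, or if a joint passes its speed limit or range.

## Robot

A 6-joint arm with a two-finger parallel gripper is mounted at the origin on the work surface. World frame = base frame: x ahead of the robot, y to its left, z up, the work surface at z = 0. Lengths are in m, angles in rad, forces in N, time in s.
With the tool pointing down it reaches from about 0.425 to 0.925 m from the base axis. Payload 12.5 kg.
Tool frame: the origin (TCP) lies between the finger pads; the fingertips stand 17 mm ahead of it and the grasp point (between the pads) lies 2 mm behind it; z points along the fingers, y is the line along which they close (so a half turn about z gives the same grasp; the last joint's range is limited). The gripper opens to 85 mm and grips with 20 to 120 N. Pads are 22 mm wide; open, the fingers measure 114 mm over their backs; the gripper's body (76 mm by 85 mm) begins 54 mm behind the grasp point. The pads swing forward as they close: fully open they stand 13 mm farther back than shut.
Start: joints at [-1.42, 0.491, 1.559, -0, 1.092, -0.106], TCP at [0.159, -0.605, 0.248] pointing down, gripper open.
Joint ranges: [-3.1, 3.1], [-0.84, 2.19], [0.05, 2.79], [-1.13, 4.28], [0.06, 2.93], [-2.69, 2.69]. Speed limits (rad/s): [2.22, 2.22, 2.79, 3.14, 3.14, 3.14].

## Interface

Orientations are given as a unit quaternion [x, y, z, w].
In Python, from bench import * gives the robot as it stands.
- The arm moves only by the shell command python3 -m crank 'ROWS' [FORCE]. ROWS is JSON, one flat list of numbers, 7 for each row, row after row: the shift along the tool's x, y, z as a fraction of full scale, then the turn, a rotation vector about the tool's x, y, z as a fraction of full scale, then the closure, from -1 (fully open) to 1 (shut). In form: [x, y, z, rx, ry, rz, hand, x, y, z, rx, ry, rz, hand, ...]. A call has 1 to 10 rows; each row is the pose to reach, as a shift and turn from the pose commanded when the call began, along the tool's axes at that moment; what a row does not reach only later rows make up. Full scale, the value 1, is 40 cm for a shift and 0.5 rad for a turn. A row lasts 1/8 s, in which the tool goes at most 62.5 mm and 10.7 degrees, less where a joint would pass 70% of its speed; a pose out of reach is approached as far as the arm can. A call with a number of a shift or a turn outside -1 to 1 is refused whole. A call with a gripper value outside its range is refused whole. The fingers move at their own pace and stop on an object; FORCE is the grip in N (left out, the last holds). Time passes only in rows, so rows that repeat a pose let the fingers close. It gives the time, the measured TCP pose, the force, the opening and the grip force at its end, in the units of the state.
- get_state(): the state, without advancing time (a new reading comes with each control period).
- camera(name): name is "scene" or "top"; returns a dict with "frame" (480x640x3 uint8, red, green, blue), "z_map" (480x640 float32, m along the optical axis (not along the pixel's ray), 0 where there is no reading), "vfov" (degrees; the focal length in pixels is half the picture's height over the tangent of half this angle, whatever the lens; pixels are square), "cx", "cy" (the principal point, pixels), "origin" and "attitude" of the camera in the world. Camera axes: x right, y down, z forward; pixel columns grow to the right and rows downward; lengths in m; the calibration is good to about 2 mm. A picture is of the moment at which its call begins.
- finish_job(): hands the job in; it is judged then, once.
Trained networks look in a picture, given as the dict that the camera call returned (one of the last four; its "shot" number tells which), for a name from the list of things; names that differ only in an ending like _2 or _b are one class to them, and where a whole thing is asked for, a point or a joint stands for the part that bears it (a point fixed in the world has none). Each returns a list of dicts, best first, with "p" (0 to 1); they miss things now and then, are a little off and sometimes report something else, mostly with a low value. They report only what shows in the picture. A call takes as long as a camera call. They do not tell look-alikes from the thing itself.
- find_in(picture, label): "xy" ([column, row] in pixels, amid what is visible of it).
- landmark_of(picture, label): "xy" ([column, row] in pixels: a listed point, or the origin of a listed thing).
The state is a dict: "time_s": time; "joint_pos": joint angles; "joint_velocities": joint speeds; "tau": joint torques, N m; "ee_pos": TCP position; "ee_rot": TCP orientation; "contact_force": force on the tool from outside, world axes, zero at the start; "ft_torque": the same for the moment, N m; "gripper_width": finger opening in m; "finger_force": force on a finger pad.
Only numpy, scipy, OpenCV 4.12 (cv2) and the standard library are available. Lean on these libraries where they do the work, as an engineer would, in place of code of your own. Each camera call takes 0.05 s, during which the arm holds its last target. There are 200 camera calls.

## Working session

There is one attempt and no reset: what is moved stays moved. The work goes in short steps, Python scripts to look and compute and a shell command to move; the robot and the scene stay as the last step left them, time stands still between calls to the robot, and variables do not carry over. Pictures are saved under pics/ and viewed, at most 10 in all, crops included, and the job is handed in when it is done.

```bash
ls; mkdir -p pics; cat > h.py <<'E'
from bench import *
import numpy as np, cv2
from scipy.spatial.transform import Rotation as R
def cam(n):
    c=camera(n); return c
def rot(c):
    a=np.array(c["attitude"],float)
    return a if a.shape==(3,3) else R.from_quat(a).as_matrix()
def f(c): return 240/np.tan(np.radians(c["vfov"])/2)
def w(c,xy,z=None):
    u,v=xy
    if z is None: z=float(c["z_map"][int(round(v)),int(round(u))])
    return np.array(c["origin"])+rot(c)@np.array([(u-c["cx"])/f(c)*z,(v-c["cy"])/f(c)*z,z])
def ray(c,xy): 
    d=w(c,xy,1.)-np.array(c["origin"]); return np.array(c["origin"]),d
def tri(c1,p1,c2,p2):
    o1,d1=ray(c1,p1);o2,d2=ray(c2,p2)
    s=np.linalg.lstsq(np.c_[d1,-d2],o2-o1,rcond=None)[0]
    a=o1+s[0]*d1;b=o2+s[1]*d2
    return (a+b)/2,np.linalg.norm(a-b)
def onz(c,xy,h):
    o,d=ray(c,xy); return o+d*(h-o[2])/d[2]
def cloud(c):
    v,u=np.mgrid[:480,:640]; z=c["z_map"]
    P=np.stack([(u-c["cx"])/f(c)*z,(v-c["cy"])/f(c)*z,z],-1)
    return P@rot(c).T+np.array(c["origin"])
def save(c,n): cv2.imwrite("pics/"+n,c["frame"][...,::-1])
E
python3 - <<'E'
from h import *
np.set_printoptions(precision=4,suppress=True)
cs={n:cam(n) for n in("scene","top")}
for n,c in cs.items():
    save(c,n+"0.png"); print(n,c["origin"],c["attitude"],c["vfov"],c["cx"],c["cy"])
for l in ["pan","pan_grip","dispenser","chute_lip","paddle_face","mat","pot1","pot2","pot3","loupe"]:
    L={}
    for n,c in cs.items():
        for fn in(landmark_of,find_in):
            try: r=fn(c,l)
            except Exception as e: r=[];print(e)
            print(l,n,fn.__name__,[(np.round(q["xy"],1).tolist(),round(q["p"],2)) for q in r[:4]])
            if fn is landmark_of and r: L[n]=r[0]["xy"]
    if len(L)==2: print("   tri",*tri(cs["scene"],L["scene"],cs["top"],L["top"]))
print(get_state())
E
```

```text
pics
scene [1.1752 0.6863 1.0438] [ 0.3693  0.8417 -0.3648 -0.1486] 44.162871519601104 315.0449241786029 245.1383037840181
top [0.3716 0.0306 1.2366] [ 0.7147 -0.6966  0.0435 -0.0461] 50.47991165742963 322.45953520113915 236.19002242991684
pan scene call [([279.7, 308.5], 0.73)]
pan scene call [([281.9, 299.2], 0.8)]
pan top call [([335.8, 208.6], 0.92), ([133.4, 224.9], 0.41)]
pan top call [([333.7, 206.6], 0.89)]
   tri [0.5981 0.0065 0.0001] 0.0011115934292775383
pan_grip scene call [([322.0, 273.5], 0.94)]
pan_grip scene call [([276.2, 302.2], 0.64)]
pan_grip top call [([326.7, 253.6], 0.95)]
pan_grip top call [([334.4, 203.8], 0.71)]
   tri [0.4808 0.0282 0.0409] 0.006098394680490596
dispenser scene call [([373.1, 354.7], 0.68)]
dispenser scene call [([459.7, 350.7], 0.72)]
dispenser top call [([236.4, 221.8], 0.61)]
dispenser top call [([145.5, 238.3], 0.75), ([137.3, 225.7], 0.27)]
   tri [0.5579 0.2491 0.0061] 0.0016066761099727423
chute_lip scene call [([377.3, 321.8], 0.67)]
chute_lip scene call [([458.8, 347.6], 0.74)]
chute_lip top call [([225.1, 220.2], 0.83)]
chute_lip 
[... 2173 characters left out ...]
 288.2], 0.66)]
loupe scene call [([224.0, 282.7], 0.47)]
loupe top call [([398.2, 196.3], 0.62)]
loupe top call [([398.1, 194.2], 0.49)]
   tri [ 0.6334 -0.1464 -0.0137] 0.008016358141680538
{'time_s': 2.1, 'joint_pos': array([-1.4196,  0.4909,  1.5589,  0.    ,  1.0917, -0.1056]), 'joint_velocities': array([ 0.0001,  0.0006,  0.0003, -0.001 , -0.0013,  0.0001]), 'tau': array([ -0.0001, -61.8264, -26.1844,  -0.0001,   0.0004,   0.    ]), 'ee_pos': array([ 0.1588, -0.6045,  0.2483]), 'ee_rot': array([0.9918, 0.1281, 0.    , 0.    ]), 'contact_force': array([ 0.7346, -0.584 ,  0.0756]), 'ft_torque': array([ 0.0063,  0.0334, -0.0129]), 'finger_force': 0.0, 'gripper_width': 0.08494328297846819}
```

View pics/scene0.png

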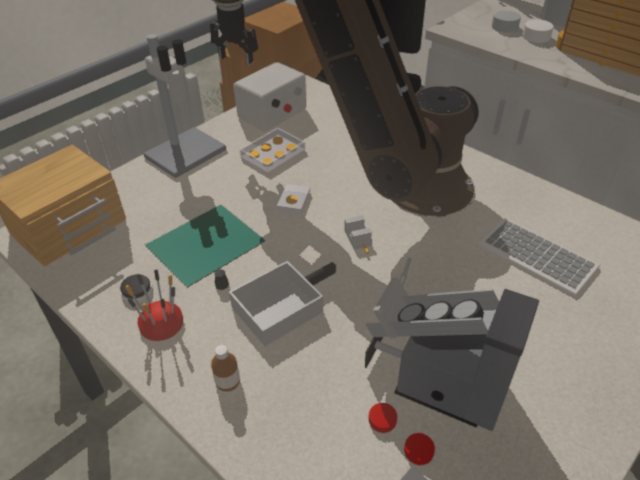

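View pics/top0.png

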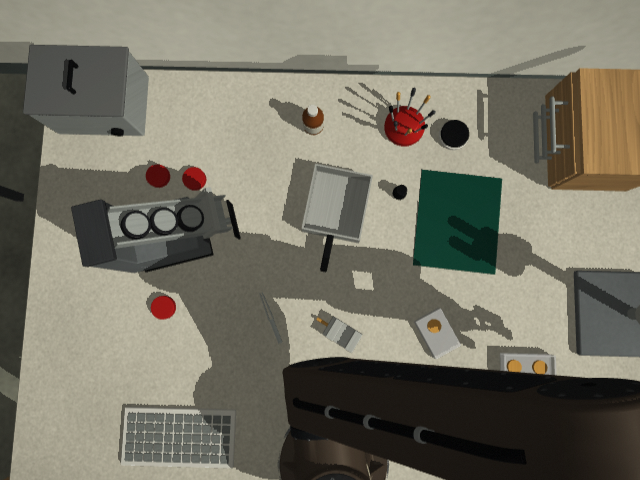

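The scene view shows the pan at (278,300), its black handle at (322,272), the chute with three grey pots at (411–466,311), the black paddle at (374,348), the mat at (205,243) and the loupe at (221,281). The top view shows the pan at (337,203), handle at (326,254), paddle at (234,220), mat at (459,222) and loupe at (399,192).
- **Pots:** the look-alikes are the red discs at (158,175), (194,178) and (162,306) in the top view. The wanted ones are the three steel-topped pots on the chute at (135,224), (164,221) and (190,217).
- **Loupe:** it could be confused with the wide black cup at (455,133). The loupe is the small one, 14 px across.
- **Pan:** the grey box at (85,90) is no candidate.

```bash
python3 - <<'E'
from h import *
np.set_printoptions(precision=4,suppress=True)
cs={n:cam(n) for n in("scene","top")}
v,u=np.mgrid[:480,:640]
for n,c in cs.items():
    P=cloud(c); X,Y,Z=P[...,0],P[...,1],P[...,2]; F=c["frame"].astype(int); ok=c["z_map"]>0
    # bench level check
    print(n,"bench z",np.median(Z[ok&(abs(X-.45)<.03)&(abs(Y+.1)<.03)]))
    # mat
    m=ok&(F[...,1]>F[...,0]+20)&(abs(Z)<.02)&(Y<-.1)&(Y>-.5)&(X>.35)&(X<.8)
    hull=cv2.minAreaRect(P[m][:,:2].astype(np.float32)*1000); print("mat",hull,np.median(Z[m]))
    # pan rim
    m=ok&(Z>.048)&(Z<.063)&(X>.515)&(X<.72)&(Y>-.12)&(Y<.13)
    print("pan rim",cv2.minAreaRect(P[m][:,:2].astype(np.float32)*1000),np.median(Z[m]),m.sum())
    m=ok&(Z>.035)&(Z<.065)&(X>.42)&(X<.505)&(Y>-.05)&(Y<.1)&(F.sum(-1)<150)
    if m.sum()>5: print("handle",cv2.minAreaRect(P[m][:,:2].astype(np.float32)*1000),np.median(Z[m]),m.sum())
    m=ok&(Z>.02)&(Z<.06)&(abs(X-.63)<.06)&(abs(Y+.146)<.05)
    print("loupe",P[m].mean(0),Z[m].max() if m.sum() else 0,m.sum())
    # dispenser: housing top
    m=ok&(Z>.25)&(Z<.275)&(X>.4)&(X<.75)&(Y>.3)&(Y<.6)
    print("housing top",cv2.minAreaRect(P[m][:,:2].astype(np.float32)*1000),m.sum())
    m=ok&(F.sum(-1)<110)&(Z>.01)&(Z<.085)&(X>.48)&(X<.66)&(Y>.2)&(Y<.3)
    if m.sum()>5: print("paddle",cv2.minAreaRect(P[m][:,:2].astype(np.float32)*1000),P[m].mean(0),P[m].min(0),P[m].max(0),m.sum())
c=cs["scene"]; a=cv2.resize(c["frame"][230:400,230:560][...,::-1],None,fx=2.4,fy=2.4,interpolation=cv2.INTER_CUBIC)
c=cs["top"]; b=cv2.resize(c["frame"][150:290,60:380][...,::-1],None,fx=2.4,fy=2.4,interpolation=cv2.INTER_CUBIC)
cv2.imwrite("pics/cropS.png",a);cv2.imwrite("pics/cropT.png",b)
E
```

```text
scene bench z 2.680107072539073e-05
mat ((572.871826171875, -294.662353515625), (209.75225830078125, 241.25054931640625), 84.30653381347656) 0.003386256076659988
pan rim ((599.537353515625, 6.633026123046875), (147.62046813964844, 173.32940673828125), 79.28944396972656) 0.05364989797884778 748
handle ((474.255859375, 31.48613166809082), (17.073694229125977, 61.2500114440918), 82.7519760131836) 0.04654570428669613 141
loupe [ 0.643  -0.1431  0.0357] 0.04874870147343635 154
housing top ((499.658935546875, 458.98870849609375), (124.71597290039062, 114.64827728271484), 15.700621604919434) 2660
top bench z -0.0006168124464553948
mat ((576.34716796875, -294.39697265625), (202.59095764160156, 240.44970703125), 84.85169982910156) 0.0022269290823409005
pan rim ((599.9365234375, 5.684516906738281), (140.40545654296875, 172.20413208007812), 80.10348510742188) 0.05399195020756753 504
handle ((473.3516540527344, 28.448957443237305), (15.70546817779541, 65.44344329833984), 80.12626647949219) 0.048506138301733115 191
loupe [ 0.6385 -0.1472  0.0371] 0.04673411098920677 130
housing top ((498.2234802246094, 458.5082092285156), (122.28561401367188, 112.3616943359375), 14.996779441833496) 2315
paddle ((556.5491943359375, 249.46466064453125), (87.68515014648438, 6.33303165435791), 15.676996231079102) [0.556  0.248  0.0568] [0.5144 0.2355 0.023 ] [0.5989 0.2614 0.0758] 183
```

View pics/cropT.png

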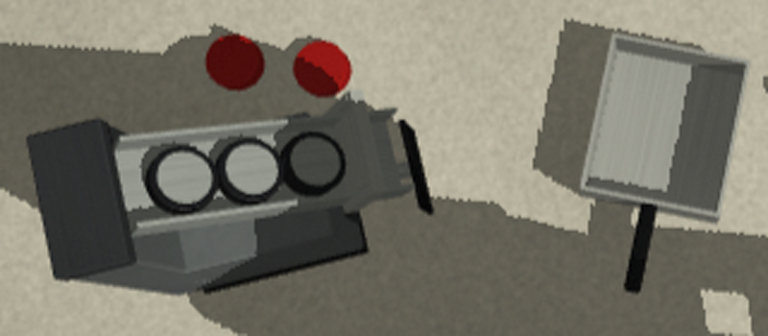

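View pics/cropS.png

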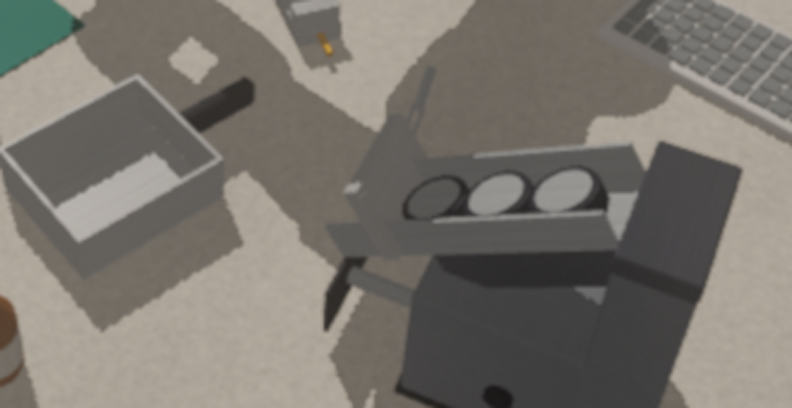

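Both crops confirm the choice: three dark pots with steel tops on the chute (crop T at (183,178), (249,170) and (313,163)), the red discs off to the side, and the pan's handle pointing towards the robot (crop T at (640,250)). The depth and triangulated heights agree with the stated sizes: rim 54 mm, handle top 48 mm, mat 3 mm.

Estimated poses:
- **Pan:** centre (0.599, 0.006), yaw −10°.
- **Dispenser:** origin (0.5545, 0.257), yaw 105.4°.
- **Mat:** centre (0.575, −0.2945).

Next I approach over the mat.

```bash
cat >> h.py <<'E'
def go(x,y,z,yawdeg):
    s=get_state(); r=R.from_quat(s["ee_rot"]); T=r.as_matrix()
    psi=np.degrees(np.arctan2(T[1,0],T[0,0]))
    tgt=R.from_euler("z",yawdeg,degrees=True)*R.from_quat([1,0,0,0])
    rv=(r.inv()*tgt).as_rotvec()/0.5
    sh=T.T@(np.array([x,y,z])-s["ee_pos"])/0.4
    print("t",round(s["time_s"],2),"pos",np.round(s["ee_pos"],4),"yaw",round(psi,2),"z-axis",np.round(T[:,2],3),"w",round(s["gripper_width"],4),"F",np.round(s["contact_force"],2),
      "\n full shift",np.round(sh,4),"turn",np.round(rv,4))
E
python3 -m crank '[0.1,-0.06,0.02,0,0,0.1,-1, 0.22,-0.14,0.04,0,0,0.25,-1, 0.34,-0.21,0.06,0,0,0.4,-1, 0.46,-0.29,0.08,0,0,0.55,-1, 0.58,-0.36,0.1,0,0,0.7,-1, 0.68,-0.42,0.12,0,0,0.8,-1, 0.745,-0.463,0.125,0,0,0.862,-1, 0.745,-0.463,0.125,0,0,0.862,-1]' 60
python3 -c "
from h import *
go(0.473,0.028,0.13,-10)"
```

```text
time_s: 3.2
ee_pos: [0.401, -0.3483, 0.1982]
ee_rot: [0.996, -0.086, -0.0, -0.0]
contact_force: [-0.0, -0.5, -0.0]
gripper_width: 0.0856
finger_force: 0.0
t 3.2 pos [ 0.401  -0.3483  0.1982] yaw -9.82 z-axis [-0.  0. -1.] w 0.0856 F [-0.05 -0.52 -0.01] 
 full shift [ 0.0169 -0.9577  0.1707] turn [-0.0002  0.0002  0.0062]
```

```bash

python3 -m crank '[0,-0.1,0.02,0,0,0,-1, 0,-0.22,0.04,0,0,0,-1, 0,-0.35,0.06,0,0,0,-1, 0.01,-0.48,0.08,0,0,0,-1, 0.01,-0.61,0.1,0,0,0,-1, 0.015,-0.74,0.13,0,0,0,-1, 0.017,-0.86,0.15,0,0,0.006,-1, 0.017,-0.93,0.17,0,0,0.006,-1, 0.017,-0.958,0.17,0,0,0.006,-1, 0.017,-0.958,0.17,0,0,0.006,-1]'
python3 - <<'E'
from h import *
go(0.473,0.028,0.034,-10)
for n in ("scene","top"):
    c=cam(n); save(c,n+"1.png"); P=cloud(c); X,Y,Z=P[...,0],P[...,1],P[...,2]
    ok=c["z_map"]>0
    m=ok&(Z>.048)&(Z<.06)&(X>.53)&(X<.72)&(Y>-.12)&(Y<.13)
    p=P[m][:,:2]; a=np.array([np.cos(np.radians(-10)),np.sin(np.radians(-10))]); b=np.array([-a[1],a[0]])
    s,t=p@a,p@b
    print(n,"rim ranges",np.percentile(s,[1,99]),np.percentile(t,[1,99]),"centre",a*np.percentile(s,[1,99]).mean()+b*np.percentile(t,[1,99]).mean())
    l=landmark_of(c,"pan_grip"); print([(onz(c,q["xy"],.036).round(4),round(q["p"],2)) for q in l[:2]])
    l=landmark_of(c,"pan"); print([(onz(c,q["xy"],0).round(4),round(q["p"],2)) for q in l[:2]])
E
```

```text
time_s: 4.45
ee_pos: [0.4733, 0.0261, 0.1305]
ee_rot: [0.996, -0.088, 0.0, 0.0]
contact_force: [0.2, -0.6, 1.2]
gripper_width: 0.0855
finger_force: 0.0
t 4.45 pos [0.4733 0.0261 0.1305] yaw -10.12 z-axis [ 0. -0. -1.] w 0.0855 F [ 0.18 -0.61  1.17] 
 full shift [-0.0017 -0.0046  0.2413] turn [ 0.0003 -0.001  -0.0043]
scene rim ranges [0.51483749 0.67512869] [0.0394869  0.18298793] centre [0.60526013 0.00622974]
[(array([0.4766, 0.0297, 0.036 ]), 0.87)]
[(array([0.5978, 0.0082, 0.    ]), 0.64)]
top rim ranges [0.55866558 0.6753651 ] [0.04009587 0.179791  ] centre [0.62673297 0.00112956]
[(array([0.5281, 0.4786, 0.036 ]), 0.48)]
[(array([0.6032, 0.0054, 0.    ]), 0.86), (array([0.5577, 0.2549, 0.    ]), 0.42)]
```

The pan's front edge is at the same place in both views, which gives its centre as (0.605, 0.006) and the grip point as (0.479, 0.028). I go down there and close.

```bash

python3 -m crank '[0.013,-0.007,0.06,0,0,0,-1, 0.013,-0.007,0.12,0,0,0,-1, 0.013,-0.007,0.17,0,0,0,-1, 0.013,-0.007,0.21,0,0,0,-1, 0.013,-0.007,0.235,0,0,0,-1, 0.013,-0.007,0.241,0,0,0,-1, 0.013,-0.007,0.241,0,0,0,1, 0.013,-0.007,0.241,0,0,0,1, 0.013,-0.007,0.241,0,0,0,1, 0.013,-0.007,0.241,0,0,0,1]' 100
python3 -m crank '[0,0,0,0,0,0,1, 0,0,0,0,0,0,1, 0,0,0,0,0,0,1, 0,0,0,0,0,0,1]' 100
python3 -c "
from h import *
go(0.479,0.028,0.094,-10)"
```

```text
time_s: 6.0
ee_pos: [0.4787, 0.0284, 0.0342]
ee_rot: [0.996, -0.089, 0.0, 0.0]
contact_force: [-1.0, -0.1, 7.8]
gripper_width: 0.0146
finger_force: 97.3
time_s: 6.5
ee_pos: [0.4788, 0.0283, 0.0343]
ee_rot: [0.996, -0.089, 0.0, 0.0]
contact_force: [-1.6, -0.1, 6.8]
gripper_width: 0.0149
finger_force: 97.3
t 6.5 pos [0.4788 0.0283 0.0343] yaw -10.17 z-axis [ 0.001 -0.    -1.   ] w 0.0149 F [-1.56 -0.14  6.77] 
 full shift [ 0.0007  0.0008 -0.1493] turn [-0.     -0.0013 -0.0058]
```

```bash

python3 -m crank '[0,0,-0.01,0,0,0,1, 0,0,-0.03,0,0,0,1, 0,0,-0.06,0,0,0,1, 0,0,-0.09,0,0,0,1, 0,0,-0.12,0,0,0,1, 0,0,-0.14,0,0,0,1, 0,0,-0.15,0,0,0,1, 0,0,-0.15,0,0,0,1]' 120
python3 - <<'E'
from h import *
go(0.50,-0.02,0.094,18)
c=cam("scene"); save(c,"scene2.png"); P=cloud(c); X,Y,Z=P[...,0],P[...,1],P[...,2]
s=get_state();T=R.from_quat(s["ee_rot"]).as_matrix(); 
q=(P-s["ee_pos"])@np.c_[T[:,0],-T[:,1],-T[:,2]]
m=(c["z_map"]>0)&(q[...,0]>.03)&(q[...,0]<.23)&(abs(q[...,1])<.09)&(abs(q[...,2]-.02)<.015)
a=q[m]
for lo,hi in((.04,.07),(.1,.14),(.19,.215)):
    k=a[(a[:,0]>lo)&(a[:,0]<hi)]; print(lo,len(k),np.percentile(k[:,2],[50,90,99]) if len(k) else 0)
print(np.percentile(a[:,0],[1,99]),np.percentile(a[:,1],[1,99]))
E
```

```text
time_s: 7.5
ee_pos: [0.4787, 0.0283, 0.094]
ee_rot: [0.996, -0.088, 0.0, 0.0]
contact_force: [0.8, -0.2, -2.3]
gripper_width: 0.0143
finger_force: 116.9
t 7.5 pos [0.4787 0.0283 0.094 ] yaw -10.15 z-axis [ 0. -0. -1.] w 0.0143 F [ 0.77 -0.2  -2.28] 
 full shift [7.370e-02 1.096e-01 1.000e-04] turn [ 3.000e-04 -5.000e-04 -9.827e-01]
0.04 350 [0.0160674  0.02232016 0.02510092]
0.1 204 [0.01530382 0.0211348  0.02307066]
0.19 309 [0.01716947 0.02159813 0.02432777]
[0.03580818 0.20874078] [-0.06999849  0.07262718]
```

View pics/scene2.png

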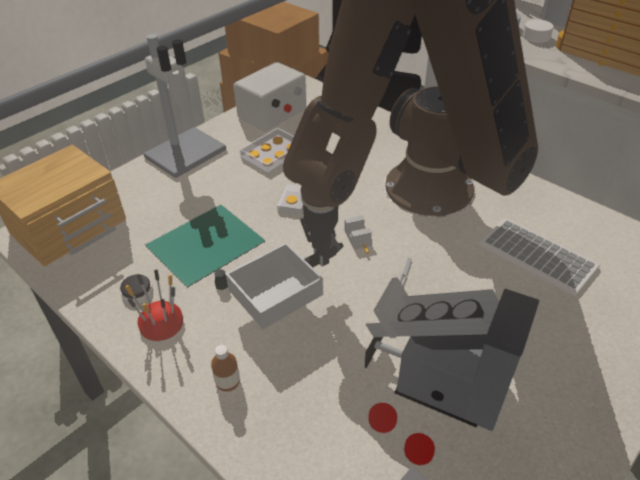

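The picture shows the pan lifted level in the fingers (pan at (276,285), grip at (322,255)). The loupe still stands at (221,281) and the pots are unchanged. The front wall lies 0.208 m ahead of the TCP, as it should. Next I turn the pan towards the dispenser while keeping back.

```bash

python3 -m crank '[0.007,0.01,0,0,0,-0.09,1, 0.02,0.03,0,0,0,-0.24,1, 0.035,0.05,0,0,0,-0.43,1, 0.05,0.07,0,0,0,-0.62,1, 0.06,0.09,0,0,0,-0.8,1, 0.07,0.105,0,0,0,-0.93,1, 0.074,0.11,0,0,0,-0.983,1]'
python3 -c "
from h import *
go(0.525,-0.04,0.094,46)"
```

```text
time_s: 8.43
ee_pos: [0.5, -0.0204, 0.0935]
ee_rot: [0.988, 0.157, -0.0, -0.0]
contact_force: [0.0, -0.6, -2.2]
gripper_width: 0.0143
finger_force: 117.0
t 8.43 pos [ 0.5    -0.0204  0.0935] yaw 18.04 z-axis [-0.001  0.    -1.   ] w 0.0143 F [ 0.01 -0.56 -2.24] 
 full shift [ 0.0442  0.0658 -0.0014] turn [-7.000e-04  1.100e-03 -9.762e-01]
```

```bash

python3 -m crank '[0.004,0.006,0,0,0,-0.09,1, 0.01,0.02,0,0,0,-0.24,1, 0.02,0.03,0,0,0,-0.43,1, 0.03,0.045,0,0,0,-0.62,1, 0.04,0.055,0,0,0,-0.8,1, 0.044,0.063,0,0,0,-0.93,1, 0.044,0.066,0,0,0,-0.976,1]'
python3 -c "
from h import *
go(0.58,-0.04,0.08,74)"
```

```text
time_s: 9.3
ee_pos: [0.5249, -0.0398, 0.0936]
ee_rot: [0.921, 0.391, -0.0, -0.0]
contact_force: [-0.6, 0.4, -2.7]
gripper_width: 0.0141
finger_force: 117.0
t 9.3 pos [ 0.5249 -0.0398  0.0936] yaw 45.99 z-axis [-0. -0. -1.] w 0.0141 F [-0.64  0.41 -2.65] 
 full shift [0.0953 0.0994 0.034 ] turn [-6.000e-04  5.000e-04 -9.778e-01]
```

```bash

python3 -m crank '[0.01,0.01,0,0,0,-0.09,1, 0.025,0.025,0.01,0,0,-0.24,1, 0.045,0.045,0.015,0,0,-0.43,1, 0.06,0.06,0.02,0,0,-0.62,1, 0.08,0.08,0.03,0,0,-0.8,1, 0.09,0.095,0.034,0,0,-0.93,1, 0.095,0.099,0.034,0,0,-0.978,1]'
python3 -c "
from h import *
go(0.63,-0.016,0.06,102)"
```

```text
time_s: 10.18
ee_pos: [0.5799, -0.0399, 0.08]
ee_rot: [0.799, 0.602, -0.0, -0.0]
contact_force: [0.1, -0.4, -2.1]
gripper_width: 0.0146
finger_force: 117.0
t 10.18 pos [ 0.5799 -0.0399  0.08  ] yaw 73.98 z-axis [-0. -0. -1.] w 0.0146 F [ 0.07 -0.44 -2.12] 
 full shift [0.0921 0.104  0.0498] turn [-8.00e-04  1.00e-04 -9.78e-01]
```

```bash

python3 -m crank '[0.01,0.01,0,0,0,-0.09,1, 0.025,0.025,0.01,0,0,-0.24,1, 0.045,0.045,0.02,0,0,-0.43,1, 0.06,0.06,0.03,0,0,-0.62,1, 0.08,0.08,0.04,0,0,-0.8,1, 0.09,0.1,0.05,0,0,-0.93,1, 0.092,0.104,0.05,0,0,-0.978,1, 0.092,0.104,0.05,0,0,-0.978,1]'
python3 - <<'E'
from h import *
go(0.626,-0.001,0.042,105.4)
import json
O=np.array([.5545,.2573]);d=np.array([np.cos(np.radians(105.4)),np.sin(np.radians(105.4))]);b=np.array([-d[1],d[0]])
for n in("scene","top"):
    c=cam(n); save(c,n+"3.png"); P=cloud(c)[...]; q=P[...,:2]-O; s,t,Z=q@d,q@b,P[...,2]; ok=c["z_map"]>0
    m=ok&(Z>.06)&(Z<.088)&(s<-.03)&(s>-.22)&(abs(t)<.11)
    print(n,"pan rim s",np.percentile(s[m],[1,99]),"t",np.percentile(t[m],[1,99]),"z",np.median(Z[m]),m.sum(), "rect",cv2.minAreaRect(P[m][:,:2].astype(np.float32)*1000))
    F=c["frame"].astype(int).sum(-1)
    m=ok&(F<110)&(Z>.02)&(Z<.085)&(s>-.03)&(s<.01)&(abs(t)<.06)
    print("paddle s",np.percentile(s[m],[1,50,99]) if m.sum() else 0,"t",np.percentile(t[m],[1,99]) if m.sum() else 0,m.sum())
    m=ok&(Z>.262-.01)&(Z<.275)&(s>.1)&(s<.32)&(abs(t)<.1)
    print("housing t",np.percentile(t[m],[1,99]) if m.sum() else 0,"s",np.percentile(s[m],[1,99]))
    # chute walls
    m=ok&(Z>.11)&(Z<.2)&(s>-.02)&(s<.04)&(abs(t)<.08)
    print("chute t",np.percentile(t[m],[1,99]),"s min",np.percentile(s[m],1))
E
```

```text
time_s: 11.18
ee_pos: [0.6297, -0.0161, 0.0603]
ee_rot: [0.63, 0.777, -0.0, -0.0]
contact_force: [-0.2, -0.4, -1.7]
gripper_width: 0.0144
finger_force: 117.0
t 11.18 pos [ 0.6297 -0.0161  0.0603] yaw 101.93 z-axis [-0. -0. -1.] w 0.0144 F [-0.22 -0.36 -1.65] 
 full shift [ 0.0389 -0.0012  0.0458] turn [-3.000e-04  1.000e-04 -1.212e-01]
scene pan rim s [-0.21787425 -0.07047475] t [-0.08214208  0.06501691] z 0.07381951122857944 1195 rect ((600.575927734375, 116.82335662841797), (147.25794982910156, 151.10604858398438), 12.654644966125488)
paddle s 0 t 0 0
housing t [-0.06121284  0.05876413] s [0.16342272 0.26553025]
chute t [-0.04801029  0.04362773] s min -0.009142069538072181
top pan rim s [-0.21790239 -0.07556726] t [-0.08119519  0.01065109] z 0.07757867699951704 323 rect ((648.8197021484375, 150.47174072265625), (79.50655364990234, 168.23580932617188), 45.84608840942383)
paddle s [-0.01096817 -0.00970274 -0.00546977] t [-0.0436275  -0.01764363] 47
housing t [-0.0582608   0.06113463] s [0.16304396 0.26375765]
chute t [-0.0467816  -0.01026371] s min -0.013447569331759847
```

View pics/top3.png

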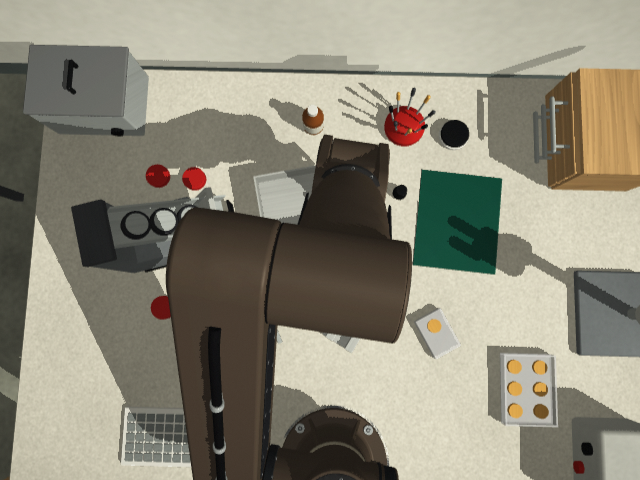

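The top view shows the pan's far part at (280,190), ahead of the chute at (215,205), with the arm covering the rest. The measured housing edges (t = ±60 mm, s to 265 mm) confirm the dispenser pose. The pan's front is at s ≈ −73 mm, as predicted. I align first, then push.

```bash

python3 -m crank '[0.01,0,0.01,0,0,-0.03,1, 0.02,0,0.025,0,0,-0.07,1, 0.03,0,0.04,0,0,-0.1,1, 0.039,-0.001,0.049,0,0,-0.121,1, 0.039,-0.001,0.05,0,0,-0.121,1, 0.039,-0.001,0.05,0,0,-0.121,1]'
python3 -c "
from h import *
go(0.6052,0.0732,0.040,105.4)"
```

```text
time_s: 12.02
ee_pos: [0.6264, -0.001, 0.0403]
ee_rot: [0.606, 0.796, -0.0, 0.0]
contact_force: [-0.3, 0.2, -2.8]
gripper_width: 0.0145
finger_force: 117.0
t 12.03 pos [ 0.6264 -0.001   0.0403] yaw 105.47 z-axis [ 0. -0. -1.] w 0.0145 F [-0.31  0.16 -2.81] 
 full shift [ 0.193  -0.0017  0.0008] turn [0.0002 0.0003 0.0023]
```

```bash

python3 -m crank '[0.03,0,0,0,0,0,1, 0.07,0,0,0,0,0,1, 0.11,0,0,0,0,0,1, 0.14,0,0,0,0,0,1, 0.17,-0.001,0,0,0,0,1, 0.193,-0.0015,0,0,0,0,1, 0.193,-0.0015,0,0,0,0,1, 0.193,-0.0015,0,0,0,0,1, 0.193,-0.0015,0,0,0,0,1, 0.193,-0.0015,0,0,0,0,1]'
python3 - <<'E'
from h import *
go(0.6052,0.0732,0.040,105.4)
c=cam("scene"); save(c,"scene4.png"); a=cv2.resize(c["frame"][200:440,220:560][...,::-1],None,fx=2.2,fy=2.2,interpolation=cv2.INTER_CUBIC); cv2.imwrite("pics/crop4.png",a)
E
```

```text
time_s: 13.28
ee_pos: [0.6051, 0.0729, 0.0401]
ee_rot: [0.606, 0.796, -0.0, -0.0]
contact_force: [1.4, -4.0, -4.9]
gripper_width: 0.0145
finger_force: 118.6
t 13.28 pos [0.6051 0.0729 0.0401] yaw 105.46 z-axis [-0. -0. -1.] w 0.0145 F [ 1.38 -4.03 -4.88] 
 full shift [0.0006 0.0004 0.0002] turn [-0.0009  0.0002  0.002 ]
```

View pics/crop4.png

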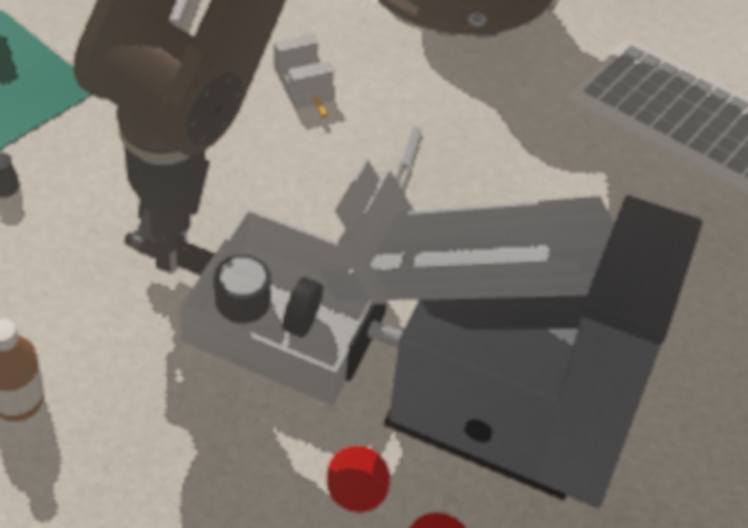

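The crop shows the chute empty and two pots stacked in the pan at (242,285). The third is on edge at (303,305), still settling, so I hold a little longer.

```bash

python3 -m crank '[0,0,0,0,0,0,1, 0,0,0,0,0,0,1, 0,0,0,0,0,0,1, 0,0,0,0,0,0,1, 0,0,0,0,0,0,1, 0,0,0,0,0,0,1, 0,0,0,0,0,0,1, 0,0,0,0,0,0,1]'
python3 - <<'E'
from h import *
go(0.626,-0.001,0.040,105.4)
c=cam("scene"); a=cv2.resize(c["frame"][200:440,220:560][...,::-1],None,fx=2.2,fy=2.2,interpolation=cv2.INTER_CUBIC); cv2.imwrite("pics/crop5.png",a)
P=cloud(c);s=get_state();T=R.from_quat(s["ee_rot"]).as_matrix(); q=(P-s["ee_pos"])@np.c_[T[:,0],-T[:,1],-T[:,2]]-[.128,0,-.034]
m=(c["z_map"]>0)&(abs(q[...,0])<.07)&(abs(q[...,1])<.062)&(q[...,2]>.01)&(q[...,2]<.1)
print(np.percentile(q[m][:,2],[50,90,99,100]))
E
```

```text
time_s: 14.32
ee_pos: [0.6052, 0.0733, 0.0403]
ee_rot: [0.605, 0.796, -0.0, 0.0]
contact_force: [1.2, -3.0, -4.8]
gripper_width: 0.0146
finger_force: 118.6
t 14.32 pos [0.6052 0.0733 0.0403] yaw 105.47 z-axis [ 0. -0. -1.] w 0.0146 F [ 1.19 -2.96 -4.76] 
 full shift [-0.1928  0.0006  0.0007] turn [-0.      0.0002  0.0025]
[0.04197726 0.05417895 0.05956841 0.0616683 ]
```

View pics/crop5.png

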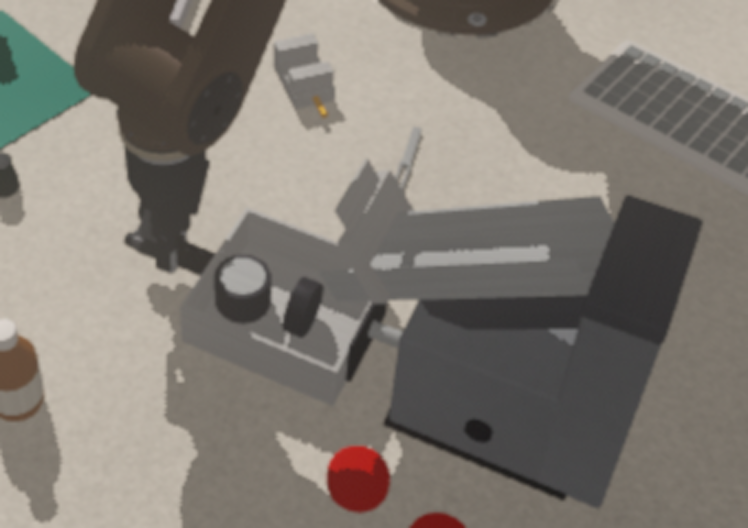

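It is at rest with all three pots in the pan: two stacked at (242,285), and one standing on edge at (303,305) with its centre well below the rim. I back off gently.

```bash

python3 -m crank '[-0.005,0,0,0,0,0,1, -0.015,0,0,0,0,0,1, -0.03,0,0,0,0,0,1, -0.05,0,0,0,0,0,1, -0.075,0,0,0,0,0,1, -0.1,0,0,0,0,0,1, -0.125,0,0,0,0,0,1, -0.15,0,0,0,0,0,1, -0.17,0,0,0,0,0,1, -0.185,0,0,0,0,0,1]'
python3 -m crank '[-0.007,0,0,0,0,0,1, -0.01,0,-0.01,0,0,0,1, -0.01,0,-0.02,0,0,0,1, -0.01,0,-0.04,0,0,0,1, -0.01,0,-0.06,0,0,0,1, -0.01,0,-0.08,0,0,0,1, -0.01,0,-0.1,0,0,0,1, -0.01,0,-0.12,0,0,0,1, -0.01,0,-0.13,0,0,0,1, -0.01,0,-0.135,0,0,0,1]'
python3 -c "
from h import *
go(0.56,-0.05,0.094,78)"
```

```text
time_s: 15.62
ee_pos: [0.625, 0.0014, 0.0403]
ee_rot: [0.606, 0.796, -0.0, 0.0]
contact_force: [0.1, 0.3, -3.6]
gripper_width: 0.014
finger_force: 118.8
time_s: 16.88
ee_pos: [0.626, -0.0019, 0.0945]
ee_rot: [0.605, 0.796, 0.0, 0.0]
contact_force: [0.2, -0.1, -2.9]
gripper_width: 0.0145
finger_force: 118.8
t 16.88 pos [ 0.626  -0.0019  0.0945] yaw 105.47 z-axis [ 0. -0. -1.] w 0.0145 F [ 0.2  -0.11 -2.85] 
 full shift [-0.0719 -0.1911  0.0013] turn [4.000e-04 2.000e-04 9.589e-01]
```

```bash

python3 -m crank '[-0.002,-0.005,-0.005,0,0,0.03,1, -0.006,-0.015,-0.01,0,0,0.09,1, -0.013,-0.035,-0.02,0,0,0.19,1, -0.022,-0.06,-0.03,0,0,0.31,1, -0.032,-0.085,-0.04,0,0,0.44,1, -0.042,-0.11,-0.05,0,0,0.57,1, -0.052,-0.135,-0.055,0,0,0.69,1, -0.06,-0.16,-0.06,0,0,0.8,1, -0.067,-0.18,-0.065,0,0,0.89,1, -0.072,-0.19,-0.065,0,0,0.95,1]'
python3 -c "
from h import *
go(0.50,-0.06,0.12,51)"
```

```text
time_s: 18.12
ee_pos: [0.5601, -0.0502, 0.1205]
ee_rot: [0.776, 0.63, -0.0, 0.0]
contact_force: [1.0, 0.7, -3.9]
gripper_width: 0.0146
finger_force: 118.8
t 18.12 pos [ 0.5601 -0.0502  0.1205] yaw 78.13 z-axis [ 0. -0. -1.] w 0.0146 F [ 1.03  0.66 -3.89] 
 full shift [-0.0548 -0.142   0.0011] turn [3.000e-04 2.000e-04 9.469e-01]
```

```bash

python3 -m crank '[-0.002,-0.005,0,0,0,0.03,1, -0.006,-0.015,0,0,0,0.09,1, -0.012,-0.03,0,0,0,0.19,1, -0.02,-0.05,0,0,0,0.31,1, -0.027,-0.07,0,0,0,0.44,1, -0.035,-0.09,0,0,0,0.57,1, -0.042,-0.11,0,0,0,0.69,1, -0.048,-0.125,0,0,0,0.8,1, -0.053,-0.137,0,0,0,0.89,1, -0.055,-0.142,0,0,0,0.945,1]'
python3 -c "
from h import *
go(0.455,-0.10,0.12,24)"
```

```text
time_s: 19.38
ee_pos: [0.5, -0.0598, 0.1203]
ee_rot: [0.902, 0.431, -0.0, -0.0]
contact_force: [0.0, -0.2, -3.5]
gripper_width: 0.0141
finger_force: 118.8
t 19.38 pos [ 0.5    -0.0598  0.1203] yaw 51.09 z-axis [-0.  0. -1.] w 0.0141 F [ 0.05 -0.19 -3.47] 
 full shift [-0.1489 -0.0245  0.0007] turn [-4.000e-04  4.000e-04  9.455e-01]
```

```bash

python3 -m crank '[-0.005,-0.001,0,0,0,0.03,1, -0.015,-0.002,0,0,0,0.09,1, -0.03,-0.005,0,0,0,0.19,1, -0.05,-0.008,0,0,0,0.31,1, -0.07,-0.012,0,0,0,0.44,1, -0.09,-0.015,0,0,0,0.57,1, -0.11,-0.018,0,0,0,0.69,1, -0.13,-0.021,0,0,0,0.8,1, -0.143,-0.023,0,0,0,0.89,1, -0.149,-0.025,0,0,0,0.945,1]'
python3 -c "
from h import *
go(0.4475,-0.19,0.12,-4)"
```

```text
time_s: 20.62
ee_pos: [0.455, -0.1003, 0.1203]
ee_rot: [0.978, 0.208, -0.0, 0.0]
contact_force: [-0.8, 0.9, -3.2]
gripper_width: 0.0146
finger_force: 118.8
t 20.62 pos [ 0.455  -0.1003  0.1203] yaw 23.99 z-axis [-0. -0. -1.] w 0.0146 F [-0.84  0.86 -3.18] 
 full shift [-0.1084  0.1973  0.0007] turn [1.000e-04 0.000e+00 9.772e-01]
```

```bash

python3 -m crank '[-0.003,0.006,0,0,0,0.03,1, -0.01,0.02,0,0,0,0.1,1, -0.022,0.04,0,0,0,0.2,1, -0.036,0.065,0,0,0,0.32,1, -0.05,0.09,0,0,0,0.45,1, -0.065,0.12,0,0,0,0.58,1, -0.08,0.145,0,0,0,0.71,1, -0.093,0.17,0,0,0,0.83,1, -0.103,0.188,0,0,0,0.92,1, -0.108,0.197,0,0,0,0.977,1]'
python3 -c "
from h import *
go(0.4475,-0.283,0.12,-5)"
```

```text
time_s: 21.88
ee_pos: [0.4478, -0.1903, 0.1202]
ee_rot: [0.999, -0.035, -0.0, 0.0]
contact_force: [0.4, -0.1, -3.0]
gripper_width: 0.0143
finger_force: 118.8
t 21.88 pos [ 0.4478 -0.1903  0.1202] yaw -4.03 z-axis [-0. -0. -1.] w 0.0143 F [ 0.4  -0.07 -3.04] 
 full shift [0.0156 0.2313 0.0006] turn [0.0001 0.0002 0.0337]
```

```bash

python3 -m crank '[0.001,0.008,0,0,0,0,1, 0.002,0.025,0,0,0,0.01,1, 0.004,0.05,0,0,0,0.01,1, 0.006,0.085,0,0,0,0.01,1, 0.008,0.12,0,0,0,0.02,1, 0.01,0.155,0,0,0,0.03,1, 0.013,0.185,0,0,0,0.03,1, 0.015,0.21,0,0,0,0.034,1, 0.0156,0.225,0,0,0,0.034,1, 0.0156,0.231,0,0,0,0.034,1]'
python3 - <<'E'
from h import *
go(0.4475,-0.283,0.0385,-5)
c=cam("scene"); a=cv2.resize(c["frame"][140:360,80:400][...,::-1],None,fx=2.2,fy=2.2,interpolation=cv2.INTER_CUBIC); cv2.imwrite("pics/crop6.png",a)
for n in("scene","top"):
    c=cam(n);P=cloud(c);F=c["frame"].astype(int);X,Y,Z=P[...,0],P[...,1],P[...,2]
    m=(c["z_map"]>0)&(Z>.125)&(Z<.155)&(X>.50)&(X<.70)&(abs(Y+.29)<.11)
    print(n,cv2.minAreaRect(P[m][:,:2].astype(np.float32)*1000),np.percentile(X[m],[1,99]),np.percentile(Y[m],[1,99]))
E
```

```text
time_s: 23.12
ee_pos: [0.4478, -0.2825, 0.1203]
ee_rot: [0.999, -0.042, -0.0, -0.0]
contact_force: [0.1, 0.1, -3.5]
gripper_width: 0.0144
finger_force: 118.8
t 23.12 pos [ 0.4478 -0.2825  0.1203] yaw -4.86 z-axis [-0.  0. -1.] w 0.0144 F [ 0.06  0.09 -3.53] 
 full shift [-0.0007  0.0014  0.2044] turn [-0.      0.0002  0.0048]
scene ((576.521240234375, -292.3721618652344), (150.6900634765625, 161.88311767578125), 85.32144927978516) [0.50119162 0.65959282] [-0.36661523 -0.21605062]
top ((576.9320068359375, -293.2442321777344), (141.6514434814453, 162.0175323486328), 84.97853088378906) [0.5013619  0.65910891] [-0.36667788 -0.21834755]
```

View pics/crop6.png

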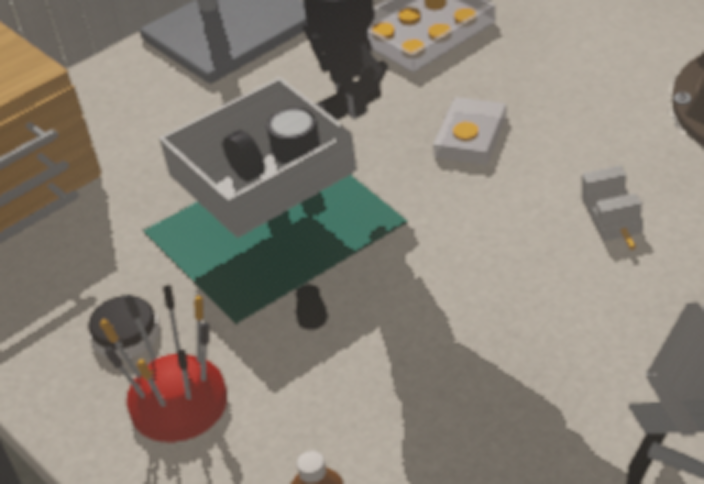

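The crop shows the pan over the mat with all three pots in it (stack at (293,135), the other on edge at (243,155)) and the loupe untouched at (310,305). The pan centre measures (0.576, −0.292), above the mat's centre, so I lower it.

```bash

python3 -m crank '[0,0,0.01,0,0,0,1, 0,0,0.03,0,0,0,1, 0,0,0.06,0,0,0,1, 0,0,0.09,0,0,0,1, 0,0,0.12,0,0,0,1, 0,0,0.15,0,0,0,1, 0,0,0.175,0,0,0,1, 0,0,0.19,0,0,0,1, 0,0,0.2,0,0,0,1, 0,0,0.203,0,0,0,1]'
python3 -m crank '[0,0,0.001,0,0,0,1, 0,0,0.002,0,0,0,1, 0,0,0.003,0,0,0,1, 0,0,0.004,0,0,0,1, 0,0,0.004,0,0,0,1]'
```

```text
time_s: 24.52
ee_pos: [0.4479, -0.2823, 0.039]
ee_rot: [0.999, -0.042, 0.0, 0.0]
contact_force: [0.5, 0.5, -3.5]
gripper_width: 0.014
finger_force: 118.8
time_s: 25.15
ee_pos: [0.448, -0.2823, 0.0376]
ee_rot: [0.999, -0.042, 0.0, 0.0]
contact_force: [-0.3, 0.6, -1.5]
gripper_width: 0.0141
finger_force: 119.0
```

```bash

python3 -m crank '[0,0,0.001,0,0,0,1, 0,0,0.0015,0,0,0,1, 0,0,0.0015,0,0,0,1]'
python3 -m crank '[0,0,0,0,0,0,0.5, 0,0,0,0,0,0,0.2, 0,0,0,0,0,0,0, 0,0,0,0,0,0,0, 0,0,0,0,0,0,0, 0,0,0,0,0,0,0]' 20
python3 -m crank '[0,0,-0.01,0,0,0,0, 0,0,-0.03,0,0,0,0, 0,0,-0.06,0,0,0,0, 0,0,-0.1,0,0,0,0, 0,0,-0.15,0,0,0,0, 0,0,-0.2,0,0,0,0, 0,0,-0.25,0,0,0,0, 0,0,-0.28,0,0,0,0, 0,0,-0.3,0,0,0,0, 0,0,-0.3,0,0,0,0]'
python3 - <<'E'
from h import *
go(0.4475,-0.283,0.15,-5)
c=cam("scene"); a=cv2.resize(c["frame"][140:360,80:400][...,::-1],None,fx=2.2,fy=2.2,interpolation=cv2.INTER_CUBIC); cv2.imwrite("pics/crop7.png",a)
for n in("scene","top"):
    c=cam(n);P=cloud(c);X,Y,Z=P[...,0],P[...,1],P[...,2]
    m=(c["z_map"]>0)&(Z>.05)&(Z<.066)&(X>.49)&(X<.70)&(abs(Y+.29)<.11)
    print(n,cv2.minAreaRect(P[m][:,:2].astype(np.float32)*1000),np.median(Z[m]))
E
```

```text
time_s: 25.52
ee_pos: [0.4479, -0.2823, 0.0374]
ee_rot: [0.999, -0.042, 0.0, 0.0]
contact_force: [-1.4, 0.3, 5.4]
gripper_width: 0.0141
finger_force: 120.1
time_s: 26.28
ee_pos: [0.4479, -0.2823, 0.0369]
ee_rot: [0.999, -0.042, 0.0, 0.0]
contact_force: [-0.6, 0.6, -1.1]
gripper_width: 0.0424
finger_force: 0.0
time_s: 27.52
ee_pos: [0.448, -0.2823, 0.1572]
ee_rot: [0.999, -0.042, 0.0, 0.0]
contact_force: [-0.2, -0.3, 0.6]
gripper_width: 0.0427
finger_force: 0.0
t 27.52 pos [ 0.448  -0.2823  0.1572] yaw -4.85 z-axis [ 0. -0. -1.] w 0.0427 F [-0.2  -0.29  0.64] 
 full shift [-0.001   0.0018  0.0181] turn [ 0.0009 -0.001   0.0051]
scene ((575.0132446289062, -291.89794921875), (148.44993591308594, 165.48147583007812), 84.94657897949219) 0.05656012290731094
top ((573.6852416992188, -293.2568664550781), (141.5330810546875, 167.55734252929688), 84.6672592163086) 0.05651234886001566
```

View pics/crop7.png

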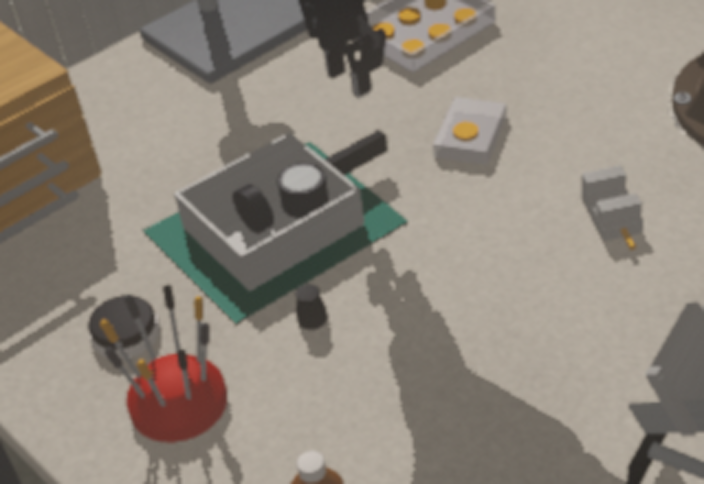

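The crop shows the pan upright in the middle of the mat with all three pots in it (stack at (302,190), the third on edge at (253,208)). The gripper is clear and the loupe still stands at (311,307). I let it settle briefly, then hand in.

```bash

python3 -m crank '[0,0,0,0,0,0,0, 0,0,0,0,0,0,0, 0,0,0,0,0,0,0, 0,0,0,0,0,0,0, 0,0,0,0,0,0,0, 0,0,0,0,0,0,0, 0,0,0,0,0,0,0, 0,0,0,0,0,0,0]'
python3 -c "
from bench import *
print(finish_job())"
```

```text
time_s: 28.68
ee_pos: [0.4479, -0.2823, 0.1569]
ee_rot: [0.999, -0.042, 0.0, 0.0]
contact_force: [-0.1, -0.1, -0.4]
gripper_width: 0.0428
finger_force: 0.0
the job is handed in; nothing more can be done
None
```

The job is handed in at 28.7 s on the robot clock, with no verdict returned: the pan stands upright within about 3 mm of the mat's centre, all three pots are in it (two stacked, one resting on its edge), and the loupe still stands in its place.

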